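# Lock the dealer's marker peg into the tile box

## Robot

A 7-joint arm with a two-finger parallel gripper is mounted at the origin on the work surface. World frame = base frame: x ahead of the robot, y to its left, z up, the work surface at z = 0. Lengths are in m, angles in rad, forces in N, time in s.
With the tool pointing down it reaches from about 0.425 to 0.875 m from the base axis. Payload 4.7 kg.
Tool frame: the origin (TCP) lies midway between the tips of the shut fingers; the grasp point (between the pads) lies 19 mm behind it; z points along the fingers, y is the direction in which the jaws open and shut (so a half turn about z gives the same grasp; the last joint's range is limited). The gripper opens to 87 mm and grips with 3 to 60 N. Pads are 19 mm wide; open, the fingers measure 117 mm over their backs; the gripper's body (75 mm by 190 mm) begins 51 mm behind the grasp point.
Start: joints at [-1.231, 0.321, -0.07, 1.45, 0.023, 1.371, -0.057], TCP at [0.208, 0.616, 0.223] pointing down, gripper open.
Joint ranges: [-2.86, 2.86], [-0.3, 2.09], [-1.38, 1.24], [0.06, 2.45], [-1.56, 4.7], [0.09, 2.05], [-2.69, 2.69]. Speed limits (rad/s): [2.57, 2.57, 3.14, 3.14, 3.14, 3.14, 3.14].

## Interface

Orientations are given as a rotation vector (axis times angle).
In Python, from bench import * gives the robot as it stands.
- The arm moves only by the tool move_arm, never from a script. Its arguments are lists of equal length, an entry for each row: "jaw": the closure in counts, from 0 (fully open) to 255 (shut); "slide": the shift along the tool's x, y, z in cm, a list of three; "dr": the turn, a rotation vector about the tool's x, y, z in degrees, a list of three. A call has 1 to 5 rows; each row shifts and turns the commanded pose from where the row before left it, along the tool's axes as they then stand; what a row does not reach is not made up. A row lasts 1/10 s, in which the tool goes at most 50 mm and 8.59 degrees, less where a joint would pass 70% of its speed; a pose out of reach is approached as far as the arm can. A call with a gripper value outside its range is refused whole. The fingers move at their own pace and stop on an object; "force" is the grip in N (left out, the last holds). Time passes only in rows, so rows that do not move let the fingers close. It gives the time, the measured TCP pose, the force and the opening at its end, in the units of the state.
- get_state(): the state, without advancing time (a new reading comes with each control period).
- get_image(name): name is "scene" or "top"; returns (picture, depth): 400x640x3 uint8, red, green, blue; 400x640 float32, m along the optical axis (not along the pixel's ray), 0 where there is no reading.
- camera_params(name): a dict with "K" (3x3 intrinsics, pixels), "extrinsics" (4x4, takes a point from camera to world coordinates). Camera axes: x right, y up, looking along -z (the intrinsics and any distortion apply to the point x, -y, -z); pixel columns grow to the right and rows downward; lengths in m; the calibration is good to about 2 mm. A picture is of the moment at which its call begins. camera_params takes no time and is no camera call.
- close_job(): hands the job in, once; it reports no verdict.
Trained networks look in the newest picture that a camera, given by its name, has taken for a name from the list of things; names that differ only in an ending like _2 or _b are one class to them, and where a whole thing is asked for, a point or a joint stands for the part that bears it (a point fixed in the world has none). Each returns a list of dicts, best first, with "score" (0 to 1); they miss things now and then, are a little off and sometimes report something else, mostly with a low value. They report only what shows in the picture. A call takes as long as a camera call. They do not tell look-alikes from the thing itself.
- regions_of(camera, query): "mask" (400x640 bool, what is visible of it) and "xy" ([column, row] in pixels, amid what is visible of it).
The state is a dict: "time": time; "joint_positions": joint angles; "qd": joint speeds; "joint_torque": joint torques, N m; "position": TCP position; "tool_rot": TCP orientation; "ft_force": force on the tool from outside, world axes, zero at the start; "torque": the same for the moment, N m; "grip_width": opening from 0.0 (shut) to 1.0 (fully open).
Only numpy, scipy, OpenCV 4.12 (cv2) and the standard library are available. Lean on these libraries where they do the work, as an engineer would, in place of code of your own. Each camera call takes 0.05 s, during which the arm holds its last target.

## Task

Take the marker peg with the red cap out of the peg stand, push it gently down into the brass bayonet socket on top of the walnut tile box against its spring, and twist it a quarter turn clockwise (seen from above) until it locks; then let go, leaving it upright and locked. The brass plate may sit somewhat turned in the box, so feel for its slots rather than forcing the peg, and leave the other pegs and the table things where they are.

Things in the scene. Friction and masses are not known exactly. Their poses are not given: they have to be found in the camera images.
- red_peg: Turned maple marker peg with a red cap, 76 mm tall, loose, about 60 g (may differ by a third), upright in a hole of the stand. Origin at the centre of its foot, z up. Round shank 16 mm in diameter from the foot to 44 mm up, 2 mm rounding at the foot; above it the grip wing; near the foot two brass lugs. Half a turn about z makes no difference.
- red_peg_grip (a point): Middle of the red peg's grip, 62 mm above its foot; peg axes. The grip is a flat wing 28 mm along the peg's x, 14 mm thick along y, from 44 to 76 mm above the foot (the last 4 mm are the red cap). The wing's long side shows the direction of the lugs. Grip it across the 14 mm.
- red_peg_lugs (a point): Centre of the brass cross bar whose two ends are the red peg's bayonet lugs: 40 mm tip to tip along the peg's x, 6 mm wide along y, from 6 to 12 mm above the foot. Peg axes.
- blue_peg: Same peg with a blue cap, in another hole of the stand: leave it. Same origin and axes.
- yellow_peg: Same peg with a yellow cap, in another hole of the stand: leave it. Same origin and axes.
- green_peg: Same peg with a green cap, in another hole of the stand: leave it. Same origin and axes.
- peg_stand: Fixed wooden block 180 x 180 x 14 mm; origin at the centre of its underside. Four round holes 21 mm wide and 5.5 mm deep at 40 mm either way from its centre along its x and y; a peg's foot stands 8.5 mm above the table. Any peg may be in any hole, turned any way within about 35 degrees.
- tile_box: Fixed walnut box 160 (x) x 220 (y) x 90 mm (z); origin at the centre of its underside. Its front (-x) is open, with the flap lying on the table 85 mm out from the front, 8 mm thick, on brass hinges. Ivory tiles inside. The brass socket is in the middle of its top.
- socket_mouth (a point): Centre of the socket's mouth at the top face of its square brass plate (64 mm wide, 3 mm above the wood); axes as the box's. Keyhole: 20 mm opening for the shank with a slot each side for the lugs, 45 mm end to end, 10.5 mm wide. The slots lie along the box's x only roughly: the plate is turned by an unknown angle up to 32 degrees either way, not in the reported axes.
- socket_follower (a point): Point on the socket's axis 10 mm below the mouth: top of the black spring follower, which the peg's foot meets once its lugs are in the slots (4 N there, 350 N per metre more, hard stop 26 mm below the mouth). Lugs still resting on the plate leave the foot only 6 mm below the mouth. Keep the peg's push on the socket below 30 N. The plate does not turn under the peg.
- socket_turn (a point): Point on the axis 22 mm below the mouth: put the foot here (20.5 to 24 mm will do, spring about 8 N) to turn the peg; the plate is 7 mm thick and the lugs clear it from 19 mm on. From the slots it turns a quarter turn clockwise seen from above to an end stop, which lies about 12 degrees past the middle of the locked place. Counter-clockwise is blocked after about an eighth of a turn.
- socket_locked (a point): Point on the axis 16 mm below the mouth: where the foot stands when locked. At the end of the quarter turn the spring lifts the lugs into 3 mm deep recesses under the plate (12 degrees of play either way). A peg not turned far enough is either held down at 19 mm or, in the slots, pushed back up to 10 mm.
- sweet_dish: Pink cut-glass sweet dish, 110 mm wide and 45 mm high, loose; origin at the centre of its underside. Leave it.
- glass_holder: Nickel tea glass holder with a looped handle, 60 mm wide, glass top 85 mm high, loose; origin at the centre of its underside. Leave it.
- saucer: White tea saucer, 110 mm wide, 13 mm high, loose. Leave it.
- sugar_bowl: White sugar bowl, 84 mm wide, 55 mm high, loose. Leave it.
Mind the look-alikes: they are no part of the job. Leave any turquoise look-alike of the red_peg alone.

How it is judged:
On the way, in this order (a step that is already met when the one before it is completed fails the run):
1. the red peg is lifted clear of the stand (height (world z) of red_peg above 0.04 m), for 0.1 s.
2. the red peg is pushed down in the socket until its lugs are below the plate (z of red_peg in the frame of socket_mouth below -0.0188 m and horizontal distance between red_peg and socket_mouth below 0.004 m), for 0.1 s.
At the end, for the whole second after the job is handed in: The red peg is locked: released and at rest in the socket, its foot 14 to 17.6 mm below the mouth (lugs held up in the recesses by the spring), within 4 mm of the socket's axis and upright within 0.12 rad (z of red_peg in the frame of socket_mouth between -0.0176 and -0.014 m and horizontal distance between red_peg and socket_mouth below 0.004 m and angle between red_peg's own z axis and vertical below 0.12 rad and linear speed of red_peg below 0.02 m/s); the robot touches nothing.
It fails at once if the red peg is pressed on the tile box or its socket with more than 30 N (contact force between red_peg and tile_box above 30 N).
It fails at once if another peg is moved by more than 25 mm (distance of any of blue_peg, yellow_peg, green_peg from where it was at the start of the episode above 0.025 m).
It fails at once if the dish, glass holder, saucer or sugar bowl is moved by more than 25 mm (distance of any of sweet_dish, glass_holder, saucer, sugar_bowl from where it was at the start of the episode above 0.025 m).
It also fails if it takes over 58 s, if anything falls off the work surface, if the arm or the gripper's body presses on something with over 40 N, if the wrist force passes 120 N, or if a joint passes its speed limit or range.

## Working session

There is one attempt and no reset: what is moved stays moved. The work goes in short steps, Python scripts to look and compute and a tool call to move; the robot and the scene stay as the last step left them, time stands still between calls to the robot, and variables do not carry over. Pictures are saved under pics/ and viewed, and the job is handed in when it is done.

Besides the shell and the picture viewer there is one more tool, called after "Emit:" by a JSON object that holds its "method" and its "body", one argument or row to a line. move_arm: Moves the arm, as the interface text tells. Its arguments: {"type":"object","properties":{"jaw":{"type":"array","items":{"type":"number"}},"slide":{"type":"array","items":{"type":"array","items":{"type":"number"}}},"dr":{"type":"array","items":{"type":"array","items":{"type":"number"}}},"force":{"type":"number"}},"required":["jaw","slide","dr"]}

```bash
mkdir -p pics; ls
cat > h.py <<'E'
from bench import *
import numpy as np, cv2
def save(img,name): cv2.imwrite('pics/'+name,cv2.cvtColor(np.ascontiguousarray(img),cv2.COLOR_RGB2BGR))
def backproj(P,c,r,d):
    K=np.array(P['K']);E=np.array(P['extrinsics'])
    c=np.asarray(c,float);r=np.asarray(r,float);d=np.asarray(d,float)
    x=(c-K[0,2])/K[0,0]*d;y=(r-K[1,2])/K[1,1]*d
    p=np.stack([x,-y,-d,np.ones_like(d)],-1)
    return (p@E.T)[...,:3]
def proj(P,p):
    K=np.array(P['K']);E=np.linalg.inv(np.array(P['extrinsics']))
    q=np.append(p,1)@E.T
    return K[0,0]*q[0]/-q[2]+K[0,2],K[1,1]*(-q[1])/-q[2]+K[1,2]
E
python3 - <<'E'
from h import *
for n in ("scene","top"):
    im,d=get_image(n); save(im,n+'0.png'); np.savez(n+'0.npz',im=im,d=d)
    print(n,camera_params(n), (d>0).mean())
print(get_state())
E
```

```text
pics
scene {'K': array([[371.98215786,   0.        , 318.50557798],
       [  0.        , 371.98215786, 199.64301281],
       [  0.        ,   0.        ,   1.        ]]), 'extrinsics': array([[ 0.65334367, -0.50689535,  0.56231588,  1.24120212],
       [ 0.75702539,  0.43017901, -0.49179119, -0.60682861],
       [ 0.00739018,  0.74699606,  0.66478739,  0.90513521],
       [ 0.        ,  0.        ,  0.        ,  1.        ]])} 0.9959140625
top {'K': array([[415.9842602 ,   0.        , 325.03821293],
       [  0.        , 415.9842602 , 204.94363212],
       [  0.        ,   0.        ,   1.        ]]), 'extrinsics': array([[-2.22755754e-03,  9.96031487e-01, -8.89736787e-02,
         4.19228929e-01],
       [-9.99961970e-01, -1.46842462e-03,  8.59665109e-03,
         7.38823214e-03],
       [ 8.43188403e-03,  8.89894446e-02,  9.95996879e-01,
         1.62828900e+00],
       [ 0.00000000e+00,  0.00000000e+00,  0.00000000e+00,
         1.00000000e+00]])} 0.99598046875
{'time': 0.1, 'joint_positions': array([-1.23087631,  0.32173536, -0.07008344,  1.45157007,  0.02257178,
        1.37081821, -0.05691938]), 'qd': array([ 8.95282762e-04, -2.49187894e-03,  2.58204881e-03, -2.40893171e-03,
        1.23210532e-03, -1.44923220e-04, -6.60715232e-05]), 'joint_torque': array([ 5.96049631e-05, -4.92575169e+01, -4.05568583e-01, -3.13400745e+01,
       -6.42171619e-02,  3.93528782e-02,  6.03966669e-05]), 'position': array([0.20792982, 0.6153054 , 0.22157109]), 'tool_rot': array([-5.09497839e-01, -3.09978323e+00,  2.71913101e-03]), 'ft_force': array([ 0.12971876, -0.12013708,  0.82789017]), 'torque': array([ 0.00461036,  0.00293747, -0.04408279]), 'grip_width': 1.0003279277518196}
```

View pics/scene0.png

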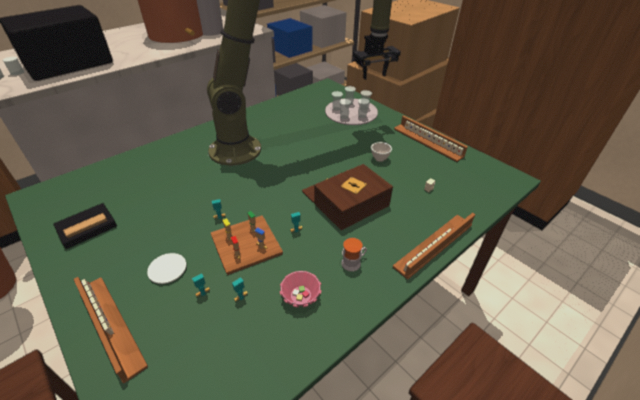

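View pics/top0.png

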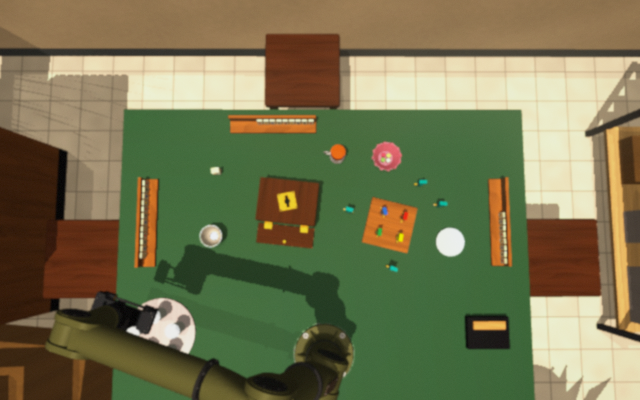

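The scene view shows the stand around (245,243) with the red cap near (235,240), the box socket near (354,185). The top view shows the stand near (390,225), the red cap near (405,214) and the keyhole near (287,201). I'll zoom in on both.

Run:
```python
from h import *
T=np.load('top0.npz')['im'];S=np.load('scene0.npz')['im']
a=cv2.resize(T[190:260,350:430],(400,350),interpolation=cv2.INTER_CUBIC)
b=cv2.resize(T[170:250,250:330],(350,350),interpolation=cv2.INTER_CUBIC)
save(np.hstack([a,b]),'topz.png')
a=cv2.resize(S[190:280,200:290],(400,400),interpolation=cv2.INTER_CUBIC)
b=cv2.resize(S[160:220,320:380],(400,400),interpolation=cv2.INTER_CUBIC)
save(np.hstack([a,b]),'sz.png')
for cam in('scene','top'):
  for q in('red_peg','red_peg_lugs','peg_stand','tile_box','socket_mouth','socket_follower'):
    r=regions_of(cam,q)
    print(cam,q,[(round(x['score'],2),np.round(x['xy'],1).tolist(),int(x['mask'].sum())) for x in r])
```

```text
scene red_peg [(0.68, [237.7, 245.4], 104), (0.57, [295.0, 224.1], 154), (0.5, [239.0, 288.0], 148), (0.49, [198.3, 285.4], 219)]
scene red_peg_lugs [(0.68, [200.4, 284.6], 236), (0.59, [236.4, 246.0], 115), (0.54, [217.6, 208.4], 149), (0.51, [297.4, 220.8], 153), (0.48, [239.8, 290.5], 254)]
scene peg_stand [(0.92, [245.9, 245.2], 2272)]
scene tile_box [(0.74, [352.7, 196.7], 3426)]
scene socket_mouth [(0.81, [350.1, 196.8], 3551)]
scene socket_follower [(0.74, [354.2, 194.1], 3550)]
top red_peg [(0.58, [393.1, 223.3], 1917), (0.57, [406.2, 217.5], 52), (0.52, [348.9, 207.6], 32), (0.46, [441.8, 204.1], 27), (0.41, [417.6, 182.1], 36)]
top red_peg_lugs [(0.62, [401.9, 216.6], 46), (0.54, [421.2, 182.8], 53), (0.54, [338.0, 153.7], 240), (0.39, [443.8, 203.1], 55), (0.35, [351.3, 207.1], 33)]
top peg_stand [(0.75, [389.4, 222.1], 1917)]
top tile_box [(0.6, [288.8, 211.2], 3833), (0.32, [403.5, 217.5], 50)]
top socket_mouth [(0.87, [287.6, 212.0], 3791), (0.44, [339.0, 154.3], 236)]
top socket_follower [(0.63, [286.8, 211.2], 3806)]
```

```bash
ls pics
```

```text
scene0.png
sz.png
top0.png
topz.png
```

View pics/topz.png

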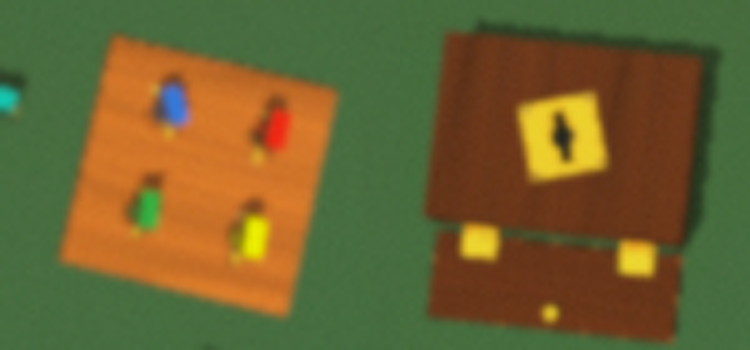

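View pics/sz.png

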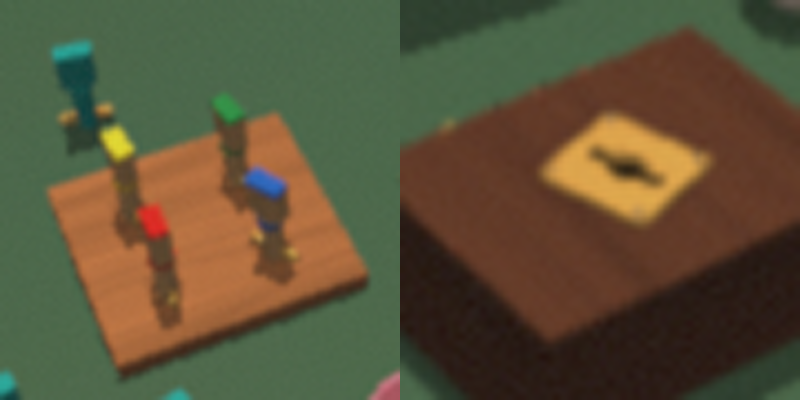

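```bash
cat >> h.py <<'E'
def rectify(im,P,z,cx,cy,half,res):
    n=int(2*half/res)
    # image right = -y, up = +x (like top camera)
    jj,ii=np.meshgrid(np.arange(n),np.arange(n))
    X=cx+half-(ii+.5)*res; Y=cy+half-(jj+.5)*res
    K=np.array(P['K']);E=np.linalg.inv(np.array(P['extrinsics']))
    p=np.stack([X,Y,np.full_like(X,z),np.ones_like(X)],-1)@E.T
    u=K[0,0]*p[...,0]/-p[...,2]+K[0,2]; v=K[1,1]*-p[...,1]/-p[...,2]+K[1,2]
    return cv2.remap(im,u.astype(np.float32),v.astype(np.float32),cv2.INTER_CUBIC),X,Y
def tri(pix):
    A=[];b=[]
    for cam,(u,v) in pix.items():
        P=camera_params(cam);K=np.array(P['K']);E=np.array(P['extrinsics'])
        d=E[:3,:3]@np.array([(u-K[0,2])/K[0,0],-(v-K[1,2])/K[1,1],-1]);d/=np.linalg.norm(d)
        M=np.eye(3)-np.outer(d,d);A.append(M);b.append(M@E[:3,3])
    p=np.linalg.solve(sum(A),sum(b)); return p,[np.linalg.norm(M@p-x) for M,x in zip(A,b)]
def colmask(im,which):
    h=cv2.cvtColor(im,cv2.COLOR_RGB2HSV).astype(int);H,S,V=h[...,0],h[...,1],h[...,2]
    if which=='red': return (((H<6)|(H>174))&(S>185)&(V>110))
    if which=='brass': return (H>15)&(H<32)&(S>110)&(V>140)
E
python3 - <<'E'
from h import *
out=[]
for cam in('top','scene'):
    im=np.load(cam+'0.npz')['im'];d=np.load(cam+'0.npz')['d'];P=camera_params(cam)
    r,X,Y=rectify(im,P,.0845,.42,-.19,.06,.0003); 
    r2,X2,Y2=rectify(im,P,.093,.45,.09,.06,.0003)
    out.append(np.hstack([r,r2]))
    m=regions_of(cam,'tile_box')
save(cv2.resize(np.vstack(out),(800,800))[:600] if 0 else cv2.resize(np.vstack(out),(600,600)),'rect1.png')
for cam in('top','scene'):
    im=np.load(cam+'0.npz')['im'];d=np.load(cam+'0.npz')['d'];P=camera_params(cam)
    for (c,r) in ([(405,214),(387,211),(287,201)] if cam=='top' else [(235,240),(260,231),(354,185)]):
        print(cam,c,r,im[r,c],d[r,c],backproj(P,c,r,d[r,c]).round(4))
E
```

```text
top 405 214 [233  40  17] 1.5526633 [ 0.523  -0.3044  0.0813]
top 387 211 [145 108 131] 1.5461433 [ 0.5339 -0.2362  0.0883]
top 287 201 [43 41 30] 1.5517882 [0.5723 0.1359 0.0828]
scene 235 240 [219  43  36] 1.0971967 [ 0.5236 -0.3049  0.085 ]
scene 260 231 [ 49 103 186] 1.1212335 [ 0.5434 -0.2296  0.0878]
scene 354 185 [50 37 20] 1.2964951 [0.5671 0.1464 0.0823]
```

View pics/rect1.png

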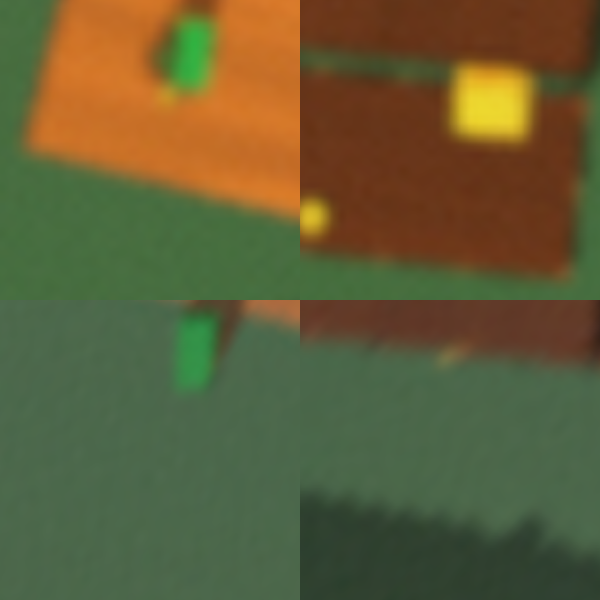

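Run:
```python
from h import *
out=[]
for cam in('top','scene'):
    im=np.load(cam+'0.npz')['im'];P=camera_params(cam)
    r,X,Y=rectify(im,P,.0845,.523,-.304,.05,.00025)
    r2,X2,Y2=rectify(im,P,.093,.570,.138,.05,.00025)
    out.append(np.hstack([r,r2]))
    for nm,rr,XX,YY in(('red',r,X,Y),('brass',r2,X2,Y2)):
        m=colmask(rr,nm).astype(np.uint8)
        n,l,st,ce=cv2.connectedComponentsWithStats(m)
        k=1+np.argmax(st[1:,4]);cs,_=cv2.findContours((l==k).astype(np.uint8),cv2.RETR_EXTERNAL,cv2.CHAIN_APPROX_NONE)
        c=max(cs,key=cv2.contourArea)
        mm=np.zeros_like(m);cv2.drawContours(mm,[c],-1,1,-1)
        px=np.c_[XX[mm>0],YY[mm>0]];ce=px.mean(0)
        pts=np.array([[XX[q[0][1],q[0][0]],YY[q[0][1],q[0][0]]] for q in c])
        rect=cv2.minAreaRect((pts*1000).astype(np.float32))
        w,v=np.linalg.eigh(np.cov((px-ce).T));a=v[:,1]
        print(cam,nm,'cen',ce.round(4),'rect',np.round(rect[0],1),np.round(rect[1],1),round(rect[2],1),'pca ang',np.degrees(np.arctan2(a[1],a[0])).round(1),'std',np.sqrt(w*12)*1000)
        if nm=='brass':
            g=rr.max(2);dk=(mm>0)&(g<115)
            ys,xs=np.nonzero(dk);px=np.c_[XX[dk],YY[dk]];c0=px.mean(0)
            k=np.linalg.norm(px-ce,axis=1)<.026;px=px[k];c0=px.mean(0)
            w,v=np.linalg.eigh(np.cov((px-c0).T));a=v[:,1]
            print('  hole',c0.round(4),'ang',np.degrees(np.arctan2(a[1],a[0])).round(1),np.sqrt(w*12)*1000)
        if nm=='red':
            K=np.array(P['K'])
            o=im;mo=colmask(o,'red').astype(np.uint8);n,l,st,cc=cv2.connectedComponentsWithStats(mo)
            for i in range(1,n):
                if st[i,4]>8: print('  imgred',st[i],cc[i].round(2))
save(np.vstack(out),'rect2.png')
```

```text
top red cen [ 0.5172 -0.3028] rect [ 517.8 -302.5] [14.2 27.2] 75.1 pca ang 163.7 std [12.43843666 24.69245318]
  imgred [403 212   4   7  22] [404.59 215.41]
top brass cen [0.5722 0.1365] rect [572.3 136.4] [71. 71.] 10.8 pca ang 150.0 std [68.94347239 69.15822633]
  hole [0.572  0.1362] ang -169.7 [10.73781487 28.51141958]
scene red cen [ 0.5191 -0.3057] rect [ 518.9 -305.7] [15.2 31.2] 76.0 pca ang 165.1 std [13.95955767 28.51169073]
  imgred [231 236   7   8  37] [233.95 239.22]
scene brass cen [0.5727 0.1366] rect [572.6 136.5] [68.  69.5] 11.3 pca ang 102.6 std [65.89647094 67.2410173 ]
  hole [0.5747 0.1364] ang -161.5 [11.13924418 19.80153058]
```

View pics/rect2.png

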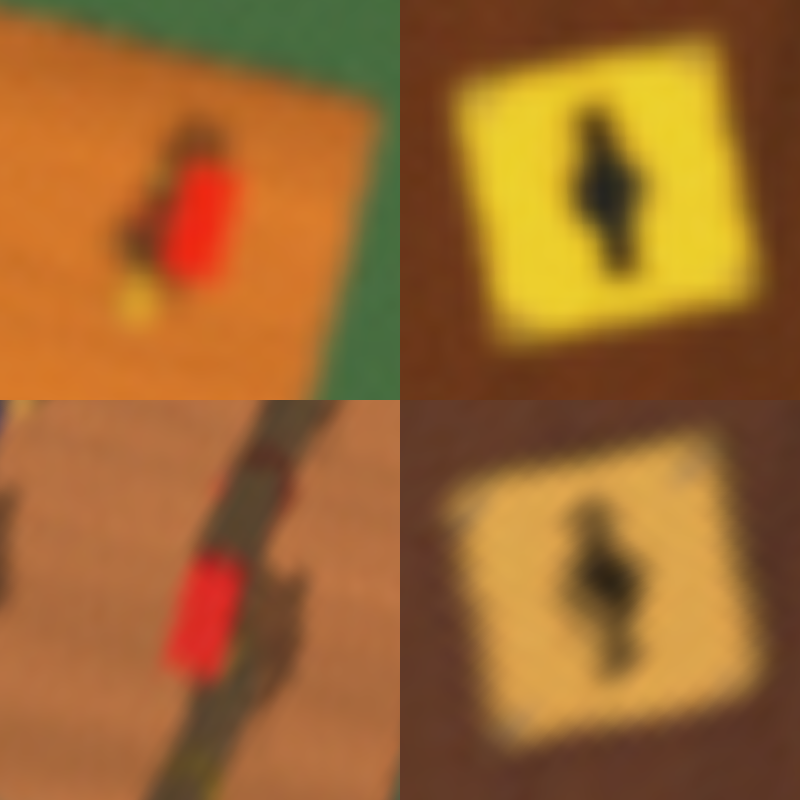

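```bash
cat >> h.py <<'E'
from scipy.spatial.transform import Rotation as Rn
def delta(target,yawy=None):
    s=get_state();R=Rn.from_rotvec(s['tool_rot'])
    M=R.as_matrix();p=s['position']
    print('t',s['time'],'pos',p.round(4),'y yaw',np.degrees(np.arctan2(M[1,1],M[0,1])).round(2),'z',M[:,2].round(4),'F',s['ft_force'].round(1),'j7',s['joint_positions'][6].round(2),'w',round(s['grip_width'],3))
    print('slide cm total (tool axes)',(M.T@(np.array(target)-p)*100).round(2))
    if yawy is not None:
        a=np.radians(yawy);Y=np.array([np.cos(a),np.sin(a),0]);Z=np.array([0,0,-1.]);X=np.cross(Y,Z)
        T=np.c_[X,Y,Z];print('dr deg',np.degrees(Rn.from_matrix(M.T@T).as_rotvec()).round(2))
        print('slide cm in target-aligned axes',(T.T@(np.array(target)-p)*100).round(2))
E
python3 - <<'E'
from h import *
print(tri({'top':(404.59,215.41),'scene':(233.95,239.22)}))
delta([.55,.15,.20],74.5)
E
```

```text
(array([ 0.51713281, -0.3036165 ,  0.08206408]), [np.float64(0.0011842085475144122), np.float64(0.0011842085475143916)])
t 0.8 pos [0.2081 0.6158 0.2226] y yaw 71.33 z [ 1.e-04  1.e-04 -1.e+00] F [ 0.3  0.3 -0.2] j7 -0.06 w 0.993
slide cm total (tool axes) [-47.3  -33.19   2.26]
dr deg [ 0.01  0.   -3.17]
slide cm in target-aligned axes [-45.4  -35.75   2.26]
```

Emit:
{"method": "move_arm", "body": {
  "jaw": [130, 130, 130, 130, 130],
  "slide": [
    [0, 0, 0],
    [-3.5, -2.75, 0],
    [-3.5, -2.75, 0],
    [-3.5, -2.75, 0],
    [-3.5, -2.75, 0]
  ],
  "dr": [
    [0, 0, -3.17],
    [0, 0, 0],
    [0, 0, 0],
    [0, 0, 0],
    [0, 0, 0]
  ],
  "force": 40
}}

```text
time: 1.3
position: [0.3145, 0.471, 0.2227]
tool_rot: [0.423, 3.113, 0.001]
ft_force: [0.1, -0.0, -0.8]
grip_width: 0.631
```

Emit:
{"method": "move_arm", "body": {
  "jaw": [130, 130, 130, 130, 130],
  "slide": [
    [-3.5, -2.75, 0],
    [-3.5, -2.75, 0],
    [-3.5, -2.75, 0],
    [-3.5, -2.75, 0],
    [-3.5, -2.75, 0]
  ],
  "dr": [
    [0, 0, 0],
    [0, 0, 0],
    [0, 0, 0],
    [0, 0, 0],
    [0, 0, 0]
  ]
}}

```text
time: 1.8
position: [0.4463, 0.2916, 0.2229]
tool_rot: [0.423, 3.112, 0.001]
ft_force: [0.6, 1.2, -0.1]
grip_width: 0.49
```

Run:
```python
from h import *
delta([.55,.15,.20],74.5)
delta([.518,-.304,.20],74.5)
```

```text
t 1.8 pos [0.4463 0.2916 0.2229] y yaw 74.51 z [ 6.e-04  7.e-04 -1.e+00] F [ 0.6  1.2 -0.1] j7 0.68 w 0.49
slide cm total (tool axes) [-13.77 -10.88   2.29]
dr deg [0.05 0.02 0.01]
slide cm in target-aligned axes [-13.77 -10.88   2.29]
t 1.8 pos [0.4463 0.2916 0.2229] y yaw 74.51 z [ 6.e-04  7.e-04 -1.e+00] F [ 0.6  1.2 -0.1] j7 0.68 w 0.49
slide cm total (tool axes) [-22.81 -55.49   2.25]
dr deg [0.05 0.02 0.01]
slide cm in target-aligned axes [-22.82 -55.48   2.29]
```

Emit:
{"method": "move_arm", "body": {
  "jaw": [130, 130, 130, 130, 130],
  "slide": [
    [-1.5, -3.7, 0],
    [-1.5, -3.7, 0],
    [-1.5, -3.7, 0],
    [-1.5, -3.7, 0],
    [-1.5, -3.7, 0]
  ],
  "dr": [
    [0, 0, 0],
    [0, 0, 0],
    [0, 0, 0],
    [0, 0, 0],
    [0, 0, 0]
  ]
}}

```text
time: 2.3
position: [0.4683, 0.0932, 0.2228]
tool_rot: [0.423, 3.112, 0.001]
ft_force: [1.0, 0.5, 0.8]
grip_width: 0.486
```

Emit:
{"method": "move_arm", "body": {
  "jaw": [130, 130, 130, 130, 130],
  "slide": [
    [-1.5, -3.7, 0],
    [-1.5, -3.7, 0],
    [-1.5, -3.7, 0],
    [-1.5, -3.7, 0],
    [-1.5, -3.7, 0]
  ],
  "dr": [
    [0, 0, 0],
    [0, 0, 0],
    [0, 0, 0],
    [0, 0, 0],
    [0, 0, 0]
  ]
}}

```text
time: 2.8
position: [0.4912, -0.105, 0.2229]
tool_rot: [0.423, 3.112, 0.001]
ft_force: [-0.2, 0.5, -0.0]
grip_width: 0.49
```

Emit:
{"method": "move_arm", "body": {
  "jaw": [130, 130, 130, 130, 130],
  "slide": [
    [-1.5, -3.7, 0],
    [-1.5, -3.7, 0],
    [-1.5, -3.7, 0],
    [-1.5, -3.7, 0],
    [0, 0, 0]
  ],
  "dr": [
    [0, 0, 0],
    [0, 0, 0],
    [0, 0, 0],
    [0, 0, 0],
    [0, 0, 0]
  ]
}}

```text
time: 3.3
position: [0.508, -0.2689, 0.2229]
tool_rot: [0.437, 3.111, -0.008]
ft_force: [-1.0, 0.1, 0.1]
grip_width: 0.492
```

Run:
```python
from h import *
delta([.518,-.304,.0515],74.5)
im,d=get_image('scene');save(cv2.resize(im[150:280,160:330],(680,520),interpolation=cv2.INTER_CUBIC),'a1.png')
```

```text
t 3.3 pos [ 0.508  -0.2689  0.2229] y yaw 74.01 z [-3.0e-04 -4.8e-03 -1.0e+00] F [-1.   0.1  0.1] j7 1.84 w 0.492
slide cm total (tool axes) [-1.91 -3.02 17.15]
dr deg [-0.27  0.06 -0.49]
slide cm in target-aligned axes [-1.91 -3.11 17.14]
```

View pics/a1.png

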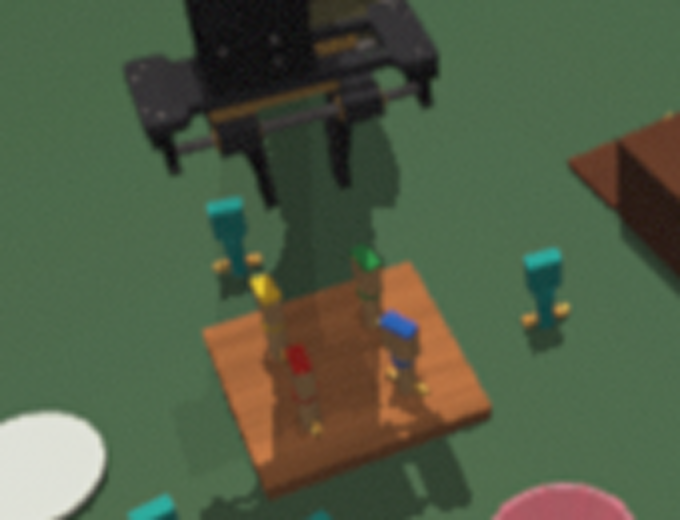

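The gripper is above and left-behind the stand, and all four pegs are still standing. I'll centre it over the red cap.

Emit:
{"method": "move_arm", "body": {
  "jaw": [130, 130, 130, 130, 130],
  "slide": [
    [-0.95, -1.55, 1],
    [-0.95, -1.55, 1],
    [0, 0, 3],
    [0, 0, 0],
    [0, 0, 0]
  ],
  "dr": [
    [0, 0, 0],
    [0, 0, 0],
    [0, 0, 0],
    [0, 0, 0],
    [0, 0, 0]
  ]
}}

```text
time: 3.85
position: [0.5197, -0.2954, 0.1725]
tool_rot: [-0.421, -3.112, -0.002]
ft_force: [-0.5, 0.1, -0.3]
grip_width: 0.489
```

Run:
```python
from h import *
delta([.518,-.304,.0515],74.5)
```

```text
t 3.85 pos [ 0.5197 -0.2954  0.1725] y yaw 74.61 z [-8.0e-04  1.4e-03 -1.0e+00] F [-0.5  0.1 -0.3] j7 1.94 w 0.489
slide cm total (tool axes) [-0.08 -0.88 12.1 ]
dr deg [ 0.06 -0.07  0.11]
slide cm in target-aligned axes [-0.07 -0.87 12.1 ]
```

Emit:
{"method": "move_arm", "body": {
  "jaw": [130, 130, 130, 130, 130],
  "slide": [
    [-0.08, -0.88, 0],
    [0, 0, 3],
    [0, 0, 2.5],
    [0, 0, 0],
    [0, 0, 0]
  ],
  "dr": [
    [0, 0, 0],
    [0, 0, 0],
    [0, 0, 0],
    [0, 0, 0],
    [0, 0, 0]
  ]
}}

```text
time: 4.35
position: [0.5184, -0.3062, 0.1189]
tool_rot: [0.423, 3.112, -0.001]
ft_force: [0.2, -1.0, 0.1]
grip_width: 0.493
```

Run:
```python
from h import *
delta([.518,-.304,.0515],74.5)
im,d=get_image('scene');save(cv2.resize(im[170:270,180:310],(780,600),interpolation=cv2.INTER_CUBIC),'a2.png')
```

```text
t 4.35 pos [ 0.5184 -0.3062  0.1189] y yaw 74.51 z [ 1.1e-03 -6.0e-04 -1.0e+00] F [ 0.2 -1.   0.1] j7 1.99 w 0.493
slide cm total (tool axes) [0.11 0.2  6.74]
dr deg [-0.01  0.07  0.01]
slide cm in target-aligned axes [0.1  0.2  6.74]
```

View pics/a2.png

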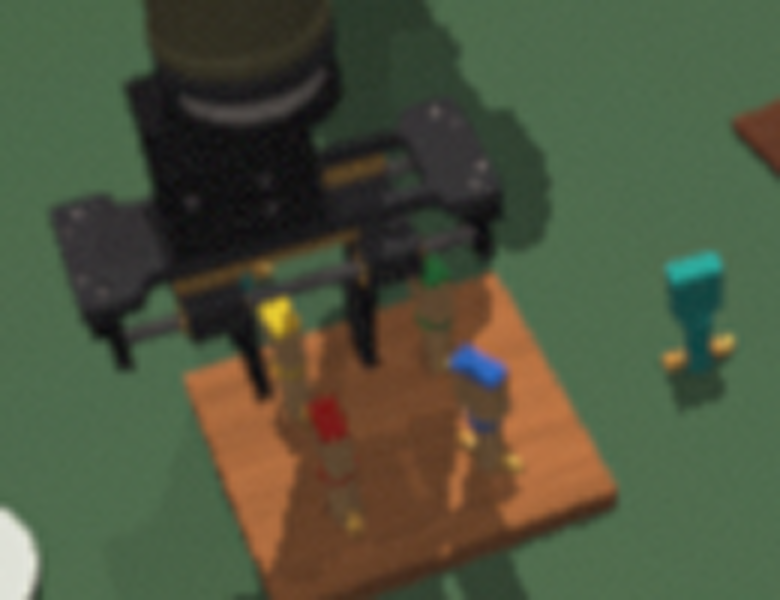

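Run:
```python
from h import *
P=camera_params('scene');s=get_state();p=s['position']
for q in (p,p+np.array([np.cos(1.3),np.sin(1.3),0])*.0215,p-np.array([np.cos(1.3),np.sin(1.3),0])*.0215,[.518,-.304,.0845]):
    u,v=proj(P,np.array(q));print((u-180)*6,(v-170)*6)
im,d=get_image('top');save(cv2.resize(im[160:260,340:470],(780,600),interpolation=cv2.INTER_CUBIC),'a3.png')
im,d=get_image('scene')
for c,r in((262,385),(368,355),(328,418),(280,318)):
    u,v=180+c/6,170+r/6; print(c,r,backproj(P,u,v,d[int(v),int(u)]).round(4))
```

```text
311.7145937837836 367.69463446364455
355.11127977713437 354.1182598471597
267.7533596042508 381.44762435590974
325.7002269116678 413.2867658979657
262 385 [ 0.5241 -0.3346  0.1311]
368 355 [ 0.5355 -0.2842  0.1264]
328 418 [ 0.5195 -0.304   0.0823]
280 318 [ 0.4471 -0.2879  0.0861]
```

View pics/a3.png

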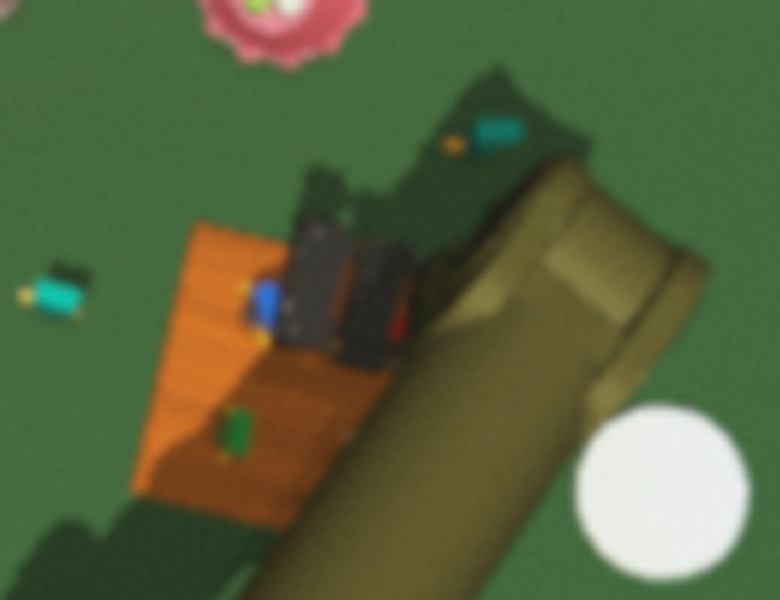

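Fingertip pixels (262,390) and (368,360) match the projected tips, so they straddle the red cap at (328,418). I'll descend.

Emit:
{"method": "move_arm", "body": {
  "jaw": [130, 130, 130, 130, 130],
  "slide": [
    [0.1, 0.2, 0],
    [0, 0, 2.4],
    [0, 0, 2.3],
    [0, 0, 2.0],
    [0, 0, 0]
  ],
  "dr": [
    [0, 0, 0],
    [0, 0, 0],
    [0, 0, 0],
    [0, 0, 0],
    [0, 0, 0]
  ]
}}

```text
time: 5.0
position: [0.516, -0.3022, 0.0485]
tool_rot: [-0.422, -3.109, -0.002]
ft_force: [-0.1, -0.4, -0.3]
grip_width: 0.494
```

Run:
```python
from h import *
delta([.518,-.304,.0515],74.5)
```

```text
t 5.0 pos [ 0.516  -0.3022  0.0485] y yaw 74.52 z [-0.004   0.0019 -1.    ] F [-0.1 -0.4 -0.3] j7 2.03 w 0.494
slide cm total (tool axes) [-0.24 -0.12 -0.3 ]
dr deg [ 0.05 -0.25  0.02]
slide cm in target-aligned axes [-0.24 -0.12 -0.3 ]
```

Emit:
{"method": "move_arm", "body": {
  "jaw": [130, 130],
  "slide": [
    [0, 0, 0],
    [0, 0, 0]
  ],
  "dr": [
    [0, 0, 0],
    [0, 0, 0]
  ]
}}

```text
time: 5.2
position: [0.5185, -0.3042, 0.0522]
tool_rot: [0.423, 3.11, -0.001]
ft_force: [-0.0, 0.3, 0.2]
grip_width: 0.488
```

Run:
```python
from h import *
delta([.518,-.304,.0515],74.5)
```

```text
t 5.2 pos [ 0.5185 -0.3042  0.0522] y yaw 74.51 z [ 2.4e-03 -9.0e-04 -1.0e+00] F [-0.   0.3  0.2] j7 2.03 w 0.488
slide cm total (tool axes) [0.05 0.   0.07]
dr deg [-0.02  0.15  0.01]
slide cm in target-aligned axes [0.05 0.   0.07]
```

Settled (it rings for a moment after moves). Close the gripper.

Emit:
{"method": "move_arm", "body": {
  "jaw": [180, 255, 255, 255, 255],
  "slide": [
    [0, 0, 0],
    [0, 0, 0],
    [0, 0, 0],
    [0, 0, 0],
    [0, 0, 0]
  ],
  "dr": [
    [0, 0, 0],
    [0, 0, 0],
    [0, 0, 0],
    [0, 0, 0],
    [0, 0, 0]
  ],
  "force": 45
}}

```text
time: 5.7
position: [0.5175, -0.3036, 0.0506]
tool_rot: [0.423, 3.113, 0.0]
ft_force: [0.1, -0.0, 0.7]
grip_width: 0.163
```

Emit:
{"method": "move_arm", "body": {
  "jaw": [255, 255, 255],
  "slide": [
    [0, 0, 0],
    [0, 0, 0],
    [0, 0, 0]
  ],
  "dr": [
    [0, 0, 0],
    [0, 0, 0],
    [0, 0, 0]
  ]
}}

```text
time: 6.0
position: [0.5176, -0.3036, 0.0507]
tool_rot: [0.423, 3.113, 0.0]
ft_force: [0.1, 0.3, 1.7]
grip_width: 0.157
```

Run:
```python
from h import *
delta([.518,-.304,.0515],74.5)
s=get_state();print(s['grip_width']*87,s['torque'])
```

```text
t 6.0 pos [ 0.5176 -0.3036  0.0507] y yaw 74.51 z [ 2.e-04  0.e+00 -1.e+00] F [0.1 0.3 1.7] j7 2.03 w 0.157
slide cm total (tool axes) [-0.05 -0.03 -0.08]
dr deg [0.   0.01 0.01]
slide cm in target-aligned axes [-0.05 -0.03 -0.08]
13.655441292836896 [ 0.04138782  0.02984475 -0.02402834]
```

Emit:
{"method": "move_arm", "body": {
  "jaw": [255, 255, 255, 255, 255],
  "slide": [
    [0, 0, -1],
    [0, 0, -2],
    [0, 0, -3],
    [0, 0, -4],
    [0, 0, -3.5]
  ],
  "dr": [
    [0, 0, 0],
    [0, 0, 0],
    [0, 0, 0],
    [0, 0, 0],
    [0, 0, 0]
  ]
}}

```text
time: 6.5
position: [0.5173, -0.3038, 0.1878]
tool_rot: [0.424, 3.112, -0.0]
ft_force: [0.7, 0.0, -0.1]
grip_width: 0.159
```

Emit:
{"method": "move_arm", "body": {
  "jaw": [255, 255, 255],
  "slide": [
    [0, 0, 0],
    [0, 0, 0],
    [0, 0, 0]
  ],
  "dr": [
    [0, 0, 0],
    [0, 0, 0],
    [0, 0, 0]
  ]
}}

```text
time: 6.8
position: [0.5168, -0.303, 0.1845]
tool_rot: [-0.423, -3.111, -0.001]
ft_force: [-0.7, 0.2, -0.9]
grip_width: 0.16
```

Run:
```python
from h import *
delta([.5724,.1365,.185],100.7)
im,d=get_image('scene');np.savez('lift.npz',im=im,d=d);save(cv2.resize(im[130:260,170:340],(780,600),interpolation=cv2.INTER_CUBIC),'a4.png')
```

```text
t 6.8 pos [ 0.5168 -0.303   0.1845] y yaw 74.51 z [-0.0016  0.001  -1.    ] F [-0.7  0.2 -0.9] j7 1.95 w 0.16
slide cm total (tool axes) [ 6.380e+00  4.384e+01 -1.000e-02]
dr deg [  0.05  -0.1  -26.19]
slide cm in target-aligned axes [-13.62  42.15  -0.05]
```

View pics/a4.png

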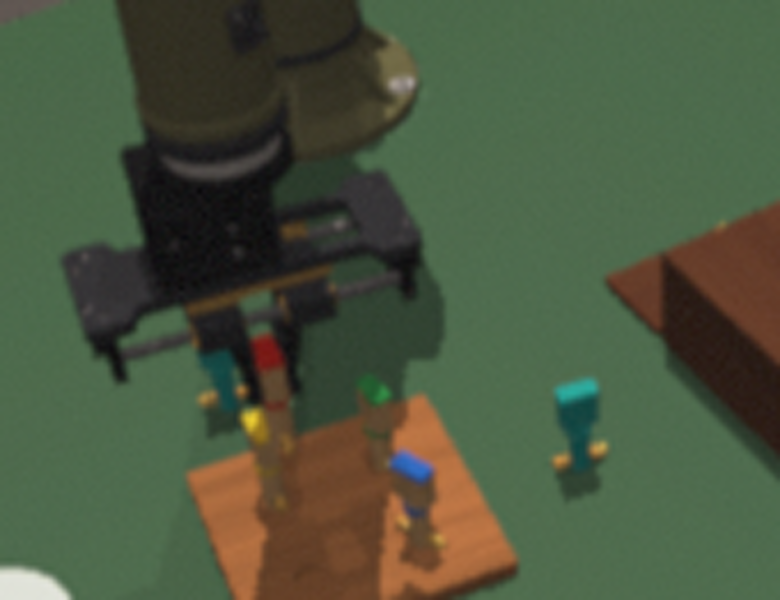

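The red peg is lifted and upright at (270,355–450), and the other three pegs are still in the stand. I'll carry it to the box.

Emit:
{"method": "move_arm", "body": {
  "jaw": [255, 255, 255, 255, 255],
  "slide": [
    [0.53, 3.65, 0],
    [0.53, 3.65, 0],
    [0.53, 3.65, 0],
    [0.53, 3.65, 0],
    [0.53, 3.65, 0]
  ],
  "dr": [
    [0, 0, 0],
    [0, 0, 0],
    [0, 0, 0],
    [0, 0, 0],
    [0, 0, 0]
  ]
}}

```text
time: 7.35
position: [0.5399, -0.1189, 0.1842]
tool_rot: [-0.423, -3.111, 0.0]
ft_force: [-0.2, -0.6, -1.0]
grip_width: 0.163
```

Emit:
{"method": "move_arm", "body": {
  "jaw": [255, 255, 255, 255, 255],
  "slide": [
    [0.53, 3.65, 0],
    [0.53, 3.65, 0],
    [0.53, 3.65, 0],
    [0.53, 3.65, 0],
    [0.53, 3.65, 0]
  ],
  "dr": [
    [0, 0, 0],
    [0, 0, 0],
    [0, 0, 0],
    [0, 0, 0],
    [0, 0, 0]
  ]
}}

```text
time: 7.85
position: [0.5631, 0.0637, 0.1842]
tool_rot: [-0.423, -3.111, 0.001]
ft_force: [0.4, -0.8, -0.9]
grip_width: 0.16
```

Emit:
{"method": "move_arm", "body": {
  "jaw": [255, 255, 255, 255, 255],
  "slide": [
    [0, 0, 0],
    [0, 0, 0],
    [0, 0, 0],
    [0, 0, 0],
    [0, 0, 0]
  ],
  "dr": [
    [0, 0, -6.55],
    [0, 0, -6.55],
    [0, 0, -6.55],
    [0, 0, -6.55],
    [0, 0, 0]
  ]
}}

```text
time: 8.35
position: [0.5631, 0.0622, 0.1841]
tool_rot: [0.293, -3.125, 0.001]
ft_force: [0.1, -0.2, -0.5]
grip_width: 0.155
```

Run:
```python
from h import *
delta([.5724,.1365,.185],100.7)
```

```text
t 8.35 pos [0.5631 0.0622 0.1841] y yaw 100.72 z [-2.5e-03 -8.0e-04 -1.0e+00] F [ 0.1 -0.2 -0.5] j7 1.68 w 0.155
slide cm total (tool axes) [-2.3   7.13 -0.1 ]
dr deg [-0.02 -0.15  0.02]
slide cm in target-aligned axes [-2.29  7.13 -0.09]
```

Emit:
{"method": "move_arm", "body": {
  "jaw": [255, 255, 255, 255, 255],
  "slide": [
    [-1.15, 3.55, 0],
    [-1.15, 3.55, 0],
    [0, 0, 0],
    [0, 0, 0],
    [0, 0, 0]
  ],
  "dr": [
    [0, 0, 0],
    [0, 0, 0],
    [0, 0, 0],
    [0, 0, 0],
    [0, 0, 0]
  ]
}}

```text
time: 8.85
position: [0.5731, 0.1349, 0.185]
tool_rot: [0.289, -3.127, 0.002]
ft_force: [-0.0, -0.3, -0.0]
grip_width: 0.162
```

Run:
```python
from h import *
delta([.5724,.1365,.185],100.7)
for c in('scene','top'):
    im,d=get_image(c);np.savez('ov_'+c+'.npz',im=im,d=d)
    if c=='scene':save(cv2.resize(im[120:220,290:420],(780,600),interpolation=cv2.INTER_CUBIC),'a5.png')
    else: save(cv2.resize(im[160:260,220:350],(780,600),interpolation=cv2.INTER_CUBIC),'a6.png')
```

```text
t 8.85 pos [0.5731 0.1349 0.185 ] y yaw 100.55 z [-9.0e-04 -1.3e-03 -1.0e+00] F [-0.  -0.3 -0. ] j7 1.56 w 0.162
slide cm total (tool axes) [ 0.04  0.17 -0.  ]
dr deg [-0.06 -0.07 -0.15]
slide cm in target-aligned axes [ 0.04  0.17 -0.  ]
```

View pics/a5.png

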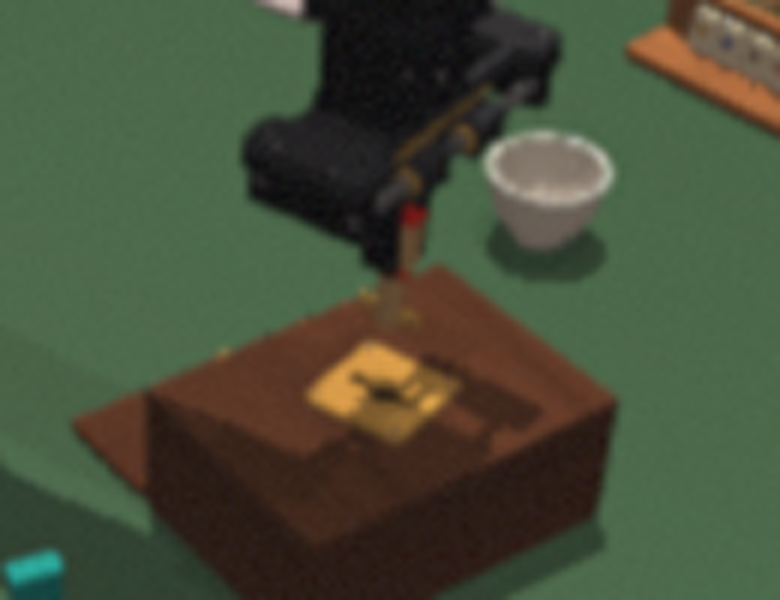

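View pics/a6.png

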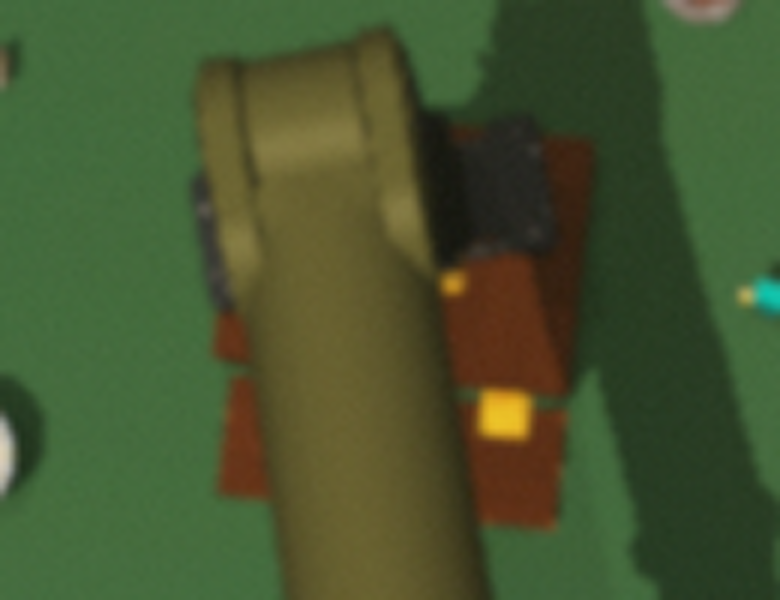

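Run:
```python
from h import *
P=camera_params('scene');p=np.array([.5731,.1349,.185])
a=np.radians(10.55);x=np.array([np.cos(a),np.sin(a),0]);y=np.array([-x[1],x[0],0])
foot=p-[0,0,.0422]
f=lambda q:tuple(np.round([(proj(P,q)[0]-290)*6,(proj(P,q)[1]-120)*6],1))
for s in(1,-1): print('lug',f(foot+s*.02*x+[0,0,.009]))
im=np.load('ov_scene.npz')['im']
big=cv2.resize(im[120:220,290:420],(780,600),interpolation=cv2.INTER_CUBIC)
top=foot+[0,0,.076]
for A in (top,foot+[0,0,.044]):
  q=[f(A+sx*.014*x+sy*.007*y) for sx,sy in((1,1),(1,-1),(-1,-1),(-1,1))];print(q)
  cv2.polylines(big,[np.array(q).astype(int)],True,(0,255,255),1)
for s in(1,-1):cv2.circle(big,tuple(int(v) for v in f(foot+s*.02*x+[0,0,.009])),3,(0,255,0),-1)
r=[f(foot+[.008*np.cos(t),.008*np.sin(t),.0]) for t in np.linspace(0,6.28,30)]
cv2.polylines(big,[np.array(r).astype(int)],True,(255,0,255),1)
save(cv2.resize(big[160:420,280:540],(600,600)),'a7.png')
```

```text
lug (np.float64(415.7), np.float64(321.0))
lug (np.float64(356.3), np.float64(293.3))
[(np.float64(423.8), np.float64(211.0)), (np.float64(409.1), np.float64(222.8)), (np.float64(365.8), np.float64(203.7)), (np.float64(380.6), np.float64(192.2))]
[(np.float64(418.9), np.float64(259.6)), (np.float64(404.4), np.float64(271.5)), (np.float64(362.0), np.float64(252.2)), (np.float64(376.6), np.float64(240.6))]
```

View pics/a7.png

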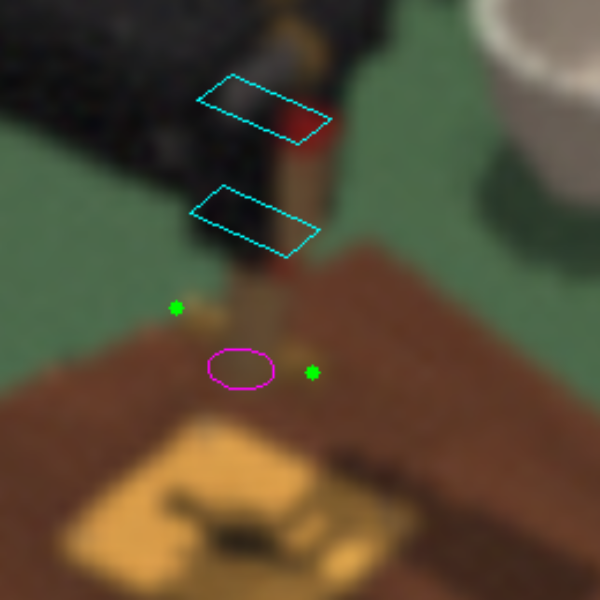

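Emit:
{"method": "move_arm", "body": {
  "jaw": [255, 255, 255, 255, 255],
  "slide": [
    [0.04, 0.17, 1.5],
    [0, 0, 1.5],
    [0, 0, 1],
    [0, 0, 0],
    [0, 0, 0]
  ],
  "dr": [
    [0, 0, 0],
    [0, 0, 0],
    [0, 0, 0],
    [0, 0, 0],
    [0, 0, 0]
  ]
}}

```text
time: 9.45
position: [0.5724, 0.1378, 0.1451]
tool_rot: [0.293, -3.127, 0.001]
ft_force: [-0.5, 0.3, -0.1]
grip_width: 0.161
```

```bash
cat > ov.py <<'E'
from h import *
import sys
delta([.5724,.1365,.135],100.7)
s=get_state();p=s['position'];M=Rn.from_rotvec(s['tool_rot']).as_matrix()
P=camera_params('scene');im,d=get_image('scene')
x=-M[:,0];y=M[:,1];foot=p-[0,0,.0422]
f=lambda q:tuple(np.round([(proj(P,q)[0]-333)*11,(proj(P,q)[1]-150)*11],0).astype(int).tolist())
big=cv2.resize(im[150:200,333:388],None,fx=11,fy=11,interpolation=cv2.INTER_CUBIC)
save(big,sys.argv[1]+'_raw.png')
for z in(.044,.076):
  q=[f(foot+[0,0,z]+sx*.014*x+sy*.007*y) for sx,sy in((1,1),(1,-1),(-1,-1),(-1,1))]
  cv2.polylines(big,[np.array(q)],True,(0,255,255),1)
for sg in(1,-1):cv2.circle(big,f(foot+sg*.02*x+[0,0,.009]),3,(0,255,0),-1)
for z in(0,.03):
  r=[f(foot+[.008*np.cos(t),.008*np.sin(t),z]) for t in np.linspace(0,6.28,30)]
  cv2.polylines(big,[np.array(r)],True,(255,0,255),1)
save(big,sys.argv[1]+'.png')
E
python3 ov.py b1
```

```text
t 9.45 pos [0.5724 0.1378 0.1451] y yaw 100.69 z [-8.e-04 -4.e-04 -1.e+00] F [-0.5  0.3 -0.1] j7 1.57 w 0.161
slide cm total (tool axes) [ 0.02 -0.13  1.01]
dr deg [-0.02 -0.05 -0.01]
slide cm in target-aligned axes [ 0.03 -0.13  1.01]
```

View pics/b1.png

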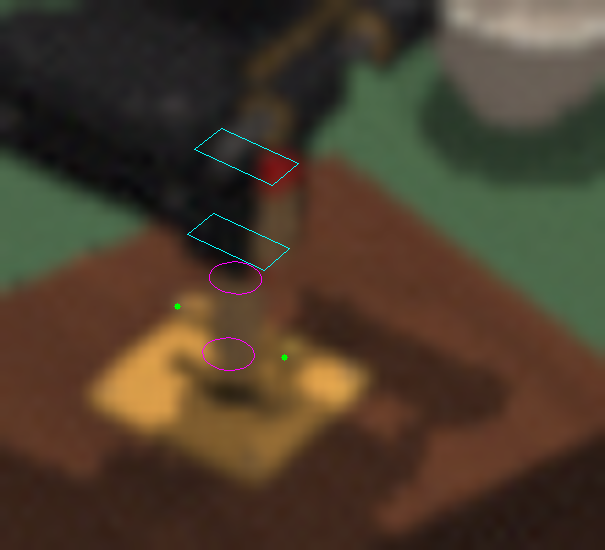

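View pics/b1_raw.png

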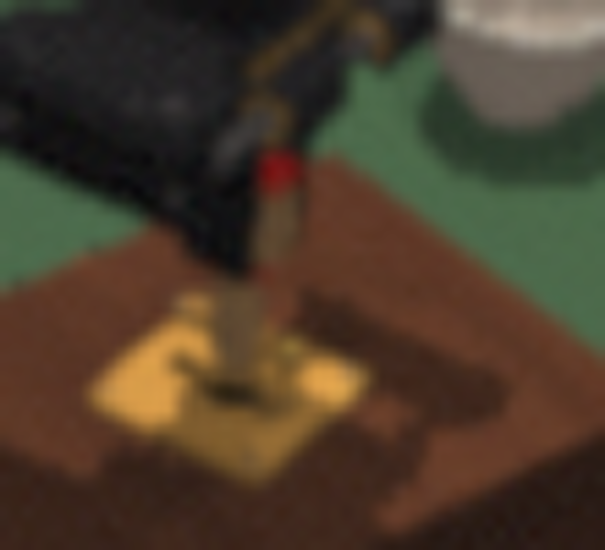

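The peg hangs about 10 mm above the keyhole (hole near (228,386), shank axis near (236,370)), roughly 1 mm off. I'll correct that and go down in small steps, watching the force.

Emit:
{"method": "move_arm", "body": {
  "jaw": [255, 255, 255, 255, 255],
  "slide": [
    [0.1, -0.12, 0],
    [0, 0, 0.4],
    [0, 0, 0.4],
    [0, 0, 0],
    [0, 0, 0]
  ],
  "dr": [
    [0, 0, 0],
    [0, 0, 0],
    [0, 0, 0],
    [0, 0, 0],
    [0, 0, 0]
  ]
}}

```text
time: 10.0
position: [0.5717, 0.1366, 0.1374]
tool_rot: [0.293, -3.128, 0.0]
ft_force: [-0.4, 1.0, -0.3]
grip_width: 0.161
```

```bash
python3 ov.py b2
```

```text
t 10.0 pos [0.5717 0.1366 0.1374] y yaw 100.71 z [-3.e-04 -1.e-04 -1.e+00] F [-0.4  1.  -0.3] j7 1.57 w 0.161
slide cm total (tool axes) [-0.06 -0.02  0.24]
dr deg [-0.   -0.02  0.01]
slide cm in target-aligned axes [-0.06 -0.02  0.24]
```

View pics/b2_raw.png

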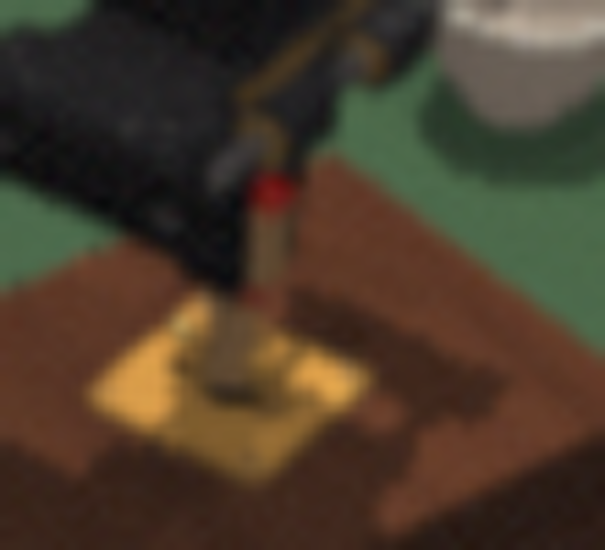

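The shank bottom at (230,385) sits on the hole. I'll go on down.

Emit:
{"method": "move_arm", "body": {
  "jaw": [255, 255, 255],
  "slide": [
    [0, 0, 0.2],
    [0, 0, 0.2],
    [0, 0, 0]
  ],
  "dr": [
    [0, 0, 0],
    [0, 0, 0],
    [0, 0, 0]
  ]
}}

```text
time: 10.35
position: [0.5716, 0.1366, 0.1332]
tool_rot: [0.293, -3.127, 0.0]
ft_force: [0.3, 0.0, -0.1]
grip_width: 0.155
```

Emit:
{"method": "move_arm", "body": {
  "jaw": [255, 255, 255],
  "slide": [
    [0, 0, 0.1],
    [0, 0, 0.1],
    [0, 0, 0]
  ],
  "dr": [
    [0, 0, 0],
    [0, 0, 0],
    [0, 0, 0]
  ]
}}

```text
time: 10.65
position: [0.5718, 0.1366, 0.1314]
tool_rot: [0.293, -3.128, -0.0]
ft_force: [0.3, -0.8, -0.1]
grip_width: 0.162
```

Emit:
{"method": "move_arm", "body": {
  "jaw": [255, 255, 255],
  "slide": [
    [0, 0, 0.1],
    [0, 0, 0.1],
    [0, 0, 0]
  ],
  "dr": [
    [0, 0, 0],
    [0, 0, 0],
    [0, 0, 0]
  ]
}}

```text
time: 10.95
position: [0.5717, 0.1366, 0.1294]
tool_rot: [0.293, -3.128, 0.0]
ft_force: [-0.1, -0.2, -0.6]
grip_width: 0.156
```

Emit:
{"method": "move_arm", "body": {
  "jaw": [255, 255, 255],
  "slide": [
    [0, 0, 0.1],
    [0, 0, 0.1],
    [0, 0, 0]
  ],
  "dr": [
    [0, 0, 0],
    [0, 0, 0],
    [0, 0, 0]
  ]
}}

```text
time: 11.25
position: [0.5718, 0.1365, 0.1274]
tool_rot: [0.293, -3.128, 0.0]
ft_force: [0.2, -0.4, -1.1]
grip_width: 0.157
```

Emit:
{"method": "move_arm", "body": {
  "jaw": [255, 255, 255, 255],
  "slide": [
    [0, 0, 0.1],
    [0, 0, 0.1],
    [0, 0, 0.1],
    [0, 0, 0]
  ],
  "dr": [
    [0, 0, 0],
    [0, 0, 0],
    [0, 0, 0],
    [0, 0, 0]
  ]
}}

```text
time: 11.65
position: [0.572, 0.1366, 0.125]
tool_rot: [-0.293, 3.128, 0.0]
ft_force: [-1.5, -0.6, 2.9]
grip_width: 0.161
```

Emit:
{"method": "move_arm", "body": {
  "jaw": [255, 255, 255, 255],
  "slide": [
    [0, 0, 0.1],
    [0, 0, 0.1],
    [0, 0, 0],
    [0, 0, 0]
  ],
  "dr": [
    [0, 0, 0],
    [0, 0, 0],
    [0, 0, 0],
    [0, 0, 0]
  ]
}}

```text
time: 12.05
position: [0.572, 0.1366, 0.1228]
tool_rot: [-0.293, 3.128, 0.0]
ft_force: [-1.1, -0.5, 4.3]
grip_width: 0.166
```

The force matches the spring follower (4.3 N at about -12 mm), so the lugs are in the slots. I'll press on to -22 mm.

Emit:
{"method": "move_arm", "body": {
  "jaw": [255, 255, 255, 255, 255],
  "slide": [
    [0, 0, 0.12],
    [0, 0, 0.12],
    [0, 0, 0.12],
    [0, 0, 0.12],
    [0, 0, 0]
  ],
  "dr": [
    [0, 0, 0],
    [0, 0, 0],
    [0, 0, 0],
    [0, 0, 0],
    [0, 0, 0]
  ]
}}

```text
time: 12.55
position: [0.572, 0.1366, 0.1179]
tool_rot: [-0.293, 3.128, 0.0]
ft_force: [-1.9, -0.1, 5.7]
grip_width: 0.16
```

Emit:
{"method": "move_arm", "body": {
  "jaw": [255, 255, 255, 255, 255],
  "slide": [
    [0, 0, 0.12],
    [0, 0, 0.12],
    [0, 0, 0.12],
    [0, 0, 0.12],
    [0, 0, 0]
  ],
  "dr": [
    [0, 0, 0],
    [0, 0, 0],
    [0, 0, 0],
    [0, 0, 0],
    [0, 0, 0]
  ]
}}

```text
time: 13.05
position: [0.5721, 0.1366, 0.1134]
tool_rot: [-0.293, 3.127, 0.0]
ft_force: [-1.6, -0.7, 7.3]
grip_width: 0.159
```

```bash
python3 ov.py b3; python3 -c "
from h import *
s=get_state();print(s['torque'],s['ft_force'])"
```

```text
t 13.05 pos [0.5721 0.1366 0.1134] y yaw 100.71 z [ 5.e-04  3.e-04 -1.e+00] F [-1.6 -0.7  7.3] j7 1.58 w 0.159
slide cm total (tool axes) [-0.03 -0.02 -2.16]
dr deg [0.01 0.03 0.01]
slide cm in target-aligned axes [-0.03 -0.02 -2.16]
[-0.09113084  0.56644548  0.00463524] [-1.84776101 -0.71182327  7.25649423]
```

View pics/b3.png

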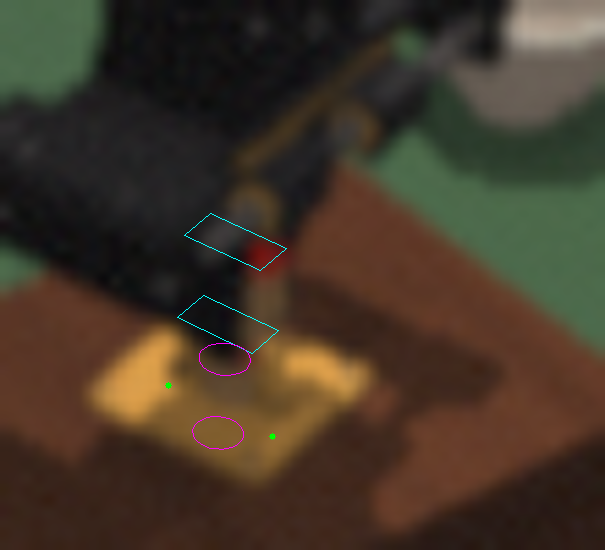

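Emit:
{"method": "move_arm", "body": {
  "jaw": [255, 255, 255, 255, 255],
  "slide": [
    [0, 0, 0.06],
    [0, 0, 0],
    [0, 0, 0],
    [0, 0, 0],
    [0, 0, 0]
  ],
  "dr": [
    [0, 0, 0],
    [0, 0, 6],
    [0, 0, 6],
    [0, 0, 6],
    [0, 0, 0]
  ]
}}

```text
time: 13.6
position: [0.573, 0.1371, 0.1133]
tool_rot: [0.203, 3.133, 0.002]
ft_force: [-0.1, -0.2, 7.8]
grip_width: 0.157
```

```bash
cat > st.py <<'E'
from h import *
delta([.5724,.1365,.135],10.7)
s=get_state();print(s['torque'].round(3))
E
python3 st.py
```

```text
t 13.6 pos [0.573  0.1371 0.1133] y yaw 82.58 z [ 2.5e-03  9.0e-04 -1.0e+00] F [-0.1 -0.2  7.8] j7 1.28 w 0.157
slide cm total (tool axes) [ 0.04 -0.06 -2.17]
dr deg [1.500e-01 7.000e-02 7.188e+01]
slide cm in target-aligned axes [-0.04 -0.07 -2.17]
[-0.003  0.131 -0.025]
```

It turns freely. I'll carry on.

Emit:
{"method": "move_arm", "body": {
  "jaw": [255, 255, 255, 255, 255],
  "slide": [
    [0, 0, 0],
    [0, 0, 0],
    [0, 0, 0],
    [0, 0, 0],
    [0, 0, 0]
  ],
  "dr": [
    [0, 0, 6],
    [0, 0, 6],
    [0, 0, 6],
    [0, 0, 6],
    [0, 0, 0]
  ]
}}

```text
time: 14.1
position: [0.5734, 0.1372, 0.1135]
tool_rot: [0.85, 3.021, 0.003]
ft_force: [-0.5, 0.0, 7.6]
grip_width: 0.16
```

```bash
python3 st.py
```

```text
t 14.1 pos [0.5734 0.1372 0.1135] y yaw 58.58 z [ 0.0035  0.0011 -1.    ] F [-0.5  0.   7.6] j7 0.88 w 0.16
slide cm total (tool axes) [ 0.04 -0.1  -2.15]
dr deg [ 0.21  0.06 47.88]
slide cm in target-aligned axes [-0.05 -0.11 -2.15]
[ 0.043 -0.018  0.005]
```

Emit:
{"method": "move_arm", "body": {
  "jaw": [255, 255, 255, 255, 255],
  "slide": [
    [0, 0, 0],
    [0, 0, 0],
    [0, 0, 0],
    [0, 0, 0],
    [0, 0, 0]
  ],
  "dr": [
    [0, 0, 6],
    [0, 0, 6],
    [0, 0, 6],
    [0, 0, 6],
    [0, 0, 0]
  ]
}}

```text
time: 14.6
position: [0.5735, 0.1371, 0.1135]
tool_rot: [1.46, 2.779, 0.004]
ft_force: [1.3, 0.1, 7.4]
grip_width: 0.152
```

```bash
python3 st.py
```

```text
t 14.6 pos [0.5735 0.1371 0.1135] y yaw 34.58 z [ 0.0037  0.0011 -1.    ] F [1.3 0.1 7.4] j7 0.48 w 0.152
slide cm total (tool axes) [ 0.01 -0.12 -2.15]
dr deg [ 0.22  0.03 23.88]
slide cm in target-aligned axes [-0.04 -0.12 -2.15]
[-0.043 -0.018  0.015]
```

Emit:
{"method": "move_arm", "body": {
  "jaw": [255, 255, 255, 255, 255],
  "slide": [
    [0, 0, 0],
    [0, 0, 0],
    [0, 0, 0],
    [0, 0, 0],
    [0, 0, 0]
  ],
  "dr": [
    [0, 0, 6],
    [0, 0, 6],
    [0, 0, 6],
    [0, 0, 6],
    [0, 0, 0]
  ]
}}

```text
time: 15.1
position: [0.5735, 0.1371, 0.1135]
tool_rot: [2.006, 2.415, 0.005]
ft_force: [0.3, 1.5, 7.1]
grip_width: 0.158
```

```bash
python3 st.py
```

```text
t 15.1 pos [0.5735 0.1371 0.1135] y yaw 10.58 z [ 0.0038  0.001  -1.    ] F [0.3 1.5 7.1] j7 0.08 w 0.158
slide cm total (tool axes) [-0.03 -0.11 -2.15]
dr deg [ 0.22 -0.01 -0.12]
slide cm in target-aligned axes [-0.03 -0.12 -2.15]
[-0.02  -0.063 -0.051]
```

Emit:
{"method": "move_arm", "body": {
  "jaw": [255, 255, 255, 255],
  "slide": [
    [0, 0, 0],
    [0, 0, 0],
    [0, 0, 0],
    [0, 0, 0]
  ],
  "dr": [
    [0, 0, 3],
    [0, 0, 3],
    [0, 0, 0],
    [0, 0, 0]
  ]
}}

```text
time: 15.5
position: [0.5736, 0.137, 0.1135]
tool_rot: [2.127, 2.309, 0.005]
ft_force: [0.4, -0.4, 7.8]
grip_width: 0.153
```

```bash
python3 st.py
```

```text
t 15.5 pos [0.5736 0.137  0.1135] y yaw 4.71 z [ 3.8e-03  9.0e-04 -1.0e+00] F [ 0.4 -0.4  7.8] j7 -0.02 w 0.153
slide cm total (tool axes) [-0.04 -0.11 -2.15]
dr deg [ 0.22 -0.02 -5.99]
slide cm in target-aligned axes [-0.03 -0.12 -2.15]
[-0.014 -0.049 -0.009]
```

At 96° there is still no stop (the stop is expected near 102°). I'll turn back a few degrees towards the recess middle and let the spring raise the lugs.

Emit:
{"method": "move_arm", "body": {
  "jaw": [255, 255, 255, 255, 255],
  "slide": [
    [0, 0, 0],
    [0, 0, -0.15],
    [0, 0, -0.15],
    [0, 0, -0.15],
    [0, 0, 0]
  ],
  "dr": [
    [0, 0, -4],
    [0, 0, 0],
    [0, 0, 0],
    [0, 0, 0],
    [0, 0, 0]
  ]
}}

```text
time: 16.0
position: [0.5735, 0.137, 0.1179]
tool_rot: [2.045, 2.382, 0.005]
ft_force: [0.5, -0.3, 6.2]
grip_width: 0.163
```

```bash
python3 st.py
```

```text
t 16.0 pos [0.5735 0.137  0.1179] y yaw 8.71 z [ 3.6e-03  9.0e-04 -1.0e+00] F [ 0.5 -0.3  6.2] j7 0.05 w 0.163
slide cm total (tool axes) [-0.03 -0.1  -1.71]
dr deg [ 0.21 -0.02 -1.99]
slide cm in target-aligned axes [-0.03 -0.11 -1.71]
[-0.084 -0.116 -0.044]
```

Emit:
{"method": "move_arm", "body": {
  "jaw": [255, 255, 255, 255],
  "slide": [
    [0, 0, -0.1],
    [0, 0, -0.08],
    [0, 0, 0],
    [0, 0, 0]
  ],
  "dr": [
    [0, 0, 0],
    [0, 0, 0],
    [0, 0, 0],
    [0, 0, 0]
  ]
}}

```text
time: 16.4
position: [0.5733, 0.1369, 0.1191]
tool_rot: [2.045, 2.382, 0.004]
ft_force: [3.5, 0.8, 2.8]
grip_width: 0.159
```

```bash
python3 st.py
```

```text
t 16.4 pos [0.5733 0.1369 0.1191] y yaw 8.71 z [ 3.2e-03  5.0e-04 -1.0e+00] F [3.5 0.8 2.8] j7 0.04 w 0.159
slide cm total (tool axes) [-0.03 -0.09 -1.59]
dr deg [ 0.19  0.   -1.99]
slide cm in target-aligned axes [-0.02 -0.09 -1.59]
[ 0.135 -0.96   0.037]
```

The lift stopped at -16.1 mm as the force dropped off, so the lugs have seated in the recesses. Releasing.

Emit:
{"method": "move_arm", "body": {
  "jaw": [200, 170, 140, 120, 120],
  "slide": [
    [0, 0, 0],
    [0, 0, 0],
    [0, 0, 0],
    [0, 0, 0],
    [0, 0, 0]
  ],
  "dr": [
    [0, 0, 0],
    [0, 0, 0],
    [0, 0, 0],
    [0, 0, 0],
    [0, 0, 0]
  ]
}}

```text
time: 16.9
position: [0.5711, 0.1364, 0.1181]
tool_rot: [-2.046, -2.383, 0.002]
ft_force: [1.1, -0.4, 0.3]
grip_width: 0.48
```

Emit:
{"method": "move_arm", "body": {
  "jaw": [120, 120, 120, 120, 120],
  "slide": [
    [0, 0, 0],
    [0, 0, -1],
    [0, 0, -2],
    [0, 0, -3],
    [0, 0, -3]
  ],
  "dr": [
    [0, 0, 0],
    [0, 0, 0],
    [0, 0, 0],
    [0, 0, 0],
    [0, 0, 0]
  ]
}}

```text
time: 17.4
position: [0.5717, 0.1364, 0.2102]
tool_rot: [-2.047, -2.383, 0.0]
ft_force: [0.1, 0.7, -0.4]
grip_width: 0.532
```

Emit:
{"method": "move_arm", "body": {
  "jaw": [120, 120, 120, 120, 120],
  "slide": [
    [0, -4, -1],
    [0, -4, 0],
    [0, -4, 0],
    [0, -2, 0],
    [0, 0, 0]
  ],
  "dr": [
    [0, 0, 0],
    [0, 0, 0],
    [0, 0, 0],
    [0, 0, 0],
    [0, 0, 0]
  ]
}}

```text
time: 17.9
position: [0.4317, 0.1154, 0.2195]
tool_rot: [-2.043, -2.383, -0.004]
ft_force: [0.4, -0.5, 0.5]
grip_width: 0.529
```

```bash
python3 st.py
cat > fin.py <<'E'
from h import *
out=[]
for c,(r0,c0) in (('scene',(140,300)),('top',(165,245))):
    im,d=get_image(c);np.savez('fin_'+c+'.npz',im=im,d=d);P=camera_params(c)
    out.append(cv2.resize(im[r0:r0+80,c0:c0+80],(400,400),interpolation=cv2.INTER_CUBIC))
    r,X,Y=rectify(im,P,.153,.5724,.1365,.05,.00025)
    m=colmask(r,'red');hh=cv2.cvtColor(r,cv2.COLOR_RGB2HSV).astype(int)
    m=((hh[...,0]<6)|(hh[...,0]>174))&(hh[...,1]>170)&(hh[...,2]>100)
    px=np.c_[X[m],Y[m]]
    if len(px)>20:
        w,v=np.linalg.eigh(np.cov(px.T));a=v[:,1]
        print(c,px.mean(0).round(4),np.degrees(np.arctan2(a[1],a[0])).round(1),np.sqrt(w*12)*1000)
save(np.hstack(out),'fin.png')
E
python3 fin.py
```

```text
t 17.9 pos [0.4317 0.1154 0.2195] y yaw 8.78 z [-2.0e-04  3.4e-03 -1.0e+00] F [ 0.4 -0.5  0.5] j7 -0.26 w 0.529
slide cm total (tool axes) [-0.09 14.23  8.45]
dr deg [ 0.02 -0.19 -1.92]
slide cm in target-aligned axes [-0.54 14.22  8.45]
[-0.012  0.039  0.   ]
scene [0.5717 0.1353] 103.2 [18.11341377 32.25864069]
top [0.5703 0.1329] 104.5 [13.45396257 18.90374171]
```

```bash
ls -la pics/fin.png
```

```text
-rw-r--r-- 1 agent agent 256762 Dec  7 16:05 pics/fin.png
```

View pics/fin.png

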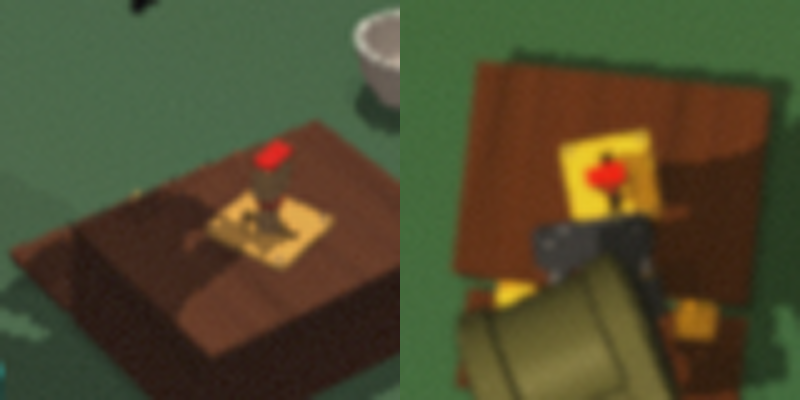

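The peg stands upright in the plate, cap at (272,155) left and (605,175) right, with its wing across the slots. Next I check its height and tilt by depth, and whether the bystanders have moved.

Run:
```python
from h import *
pix={}
for c in('scene','top'):
    z=np.load('fin_'+c+'.npz');im,d=z['im'],z['d'];P=camera_params(c)
    h=cv2.cvtColor(im,cv2.COLOR_RGB2HSV).astype(int)
    m=((h[...,0]<6)|(h[...,0]>174))&(h[...,1]>170)&(h[...,2]>100)
    mm=np.zeros_like(m);(mm.__setitem__((slice(160,180),slice(345,365)),1) if c=='scene' else mm.__setitem__((slice(190,210),slice(275,300)),1));m&=mm
    r,q=np.nonzero(m);pix[c]=(q.mean(),r.mean())
    w=backproj(P,q,r,d[r,q]);print(c,len(r),np.median(w,0).round(4))
    # plate reference
    b=(h[...,0]>15)&(h[...,0]<32)&(h[...,1]>110)&(h[...,2]>120)&cv2.dilate(m.astype(np.uint8),np.ones((25,25))).astype(bool)
    r,q=np.nonzero(b);print(' plate z',np.median(backproj(P,q,r,d[r,q])[:,2]).round(4))
print(tri(pix))
a=np.load('scene0.npz')['im'].astype(int);b=np.load('fin_scene.npz')['im'].astype(int)
save(np.vstack([np.hstack([a[190:310,150:420],b[190:310,150:420]])]).astype(np.uint8),'cmp.png')
```

```text
scene 34 [0.5716 0.1348 0.1538]
 plate z 0.0942
top 20 [0.5692 0.1334 0.1517]
 plate z 0.0926
(array([0.57127744, 0.13436739, 0.1530374 ]), [np.float64(0.0016572717157063207), np.float64(0.00165727171570617)])
```

View pics/cmp.png

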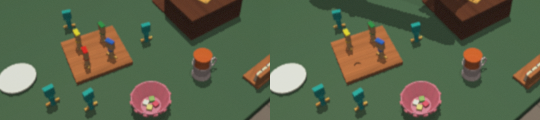

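Cap height is 0.153 m, as expected for a foot at -16 mm, and nothing else has moved. Handing in.

```bash
python3 -c "
from bench import *
print(close_job())"
```

```text
the job is handed in; nothing more can be done
None
```

The red peg is locked in the brass socket and released. I handed the job in at about 18 s of the 58 s allowed; no verdict was reported.

**What I did:** I took the peg from the stand and lined its wing up with the keyhole, whose slots I measured at about 10.7° to world x. It went down through the slots without catching. I pressed it to about 22 mm below the mouth, where the force read 7–8 N, and turned it 96° clockwise without meeting the end stop. I then turned back 4° towards the middle of the recess and let the spring lift it. The lift stopped with the foot about 16.1 mm below the mouth.

**Last checks:**
- **Height:** the cap top triangulates to 0.153 m over a plate at 0.093–0.094 m. That matches a locked foot at -16 mm.
- **Direction and uprightness:** the wing lies across the slots, and the peg looked upright in both cameras; I did not measure its tilt as an angle.
- **Position:** the two cameras disagree by about 2–3 mm on the cap. Both put it about 2–4.5 mm from the estimated socket centre at cap height; I had no separate reading of the foot.
- **Surroundings:** the other pegs, dish, glass holder and saucer look unmoved. The sugar bowl was only partly in the last picture and I did not compare it. The gripper is clear of everything.

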